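# Scrub out the blind bore of a clamped barrel with a bore brush

## Task

Take the bore brush from its rack and scrub out the bore of the steel barrel clamped leaning in the fixture: three full strokes, each one down until the brush's end tuft presses on the closed end of the bore and then up until at least half of the bristle head shows above the mouth. Feel for the end, which lies at a different depth in every part, and press on it firmly but do not ram it. Then hang the brush back in the rack's slot as it was, and leave the other things on the bench alone.

Things in the scene. Friction and masses are not known exactly. Their poses are not given: they have to be found in the camera images.
- brush: Bore brush, 200 mm long, about 0.2 kg. Origin on its axis at the underside of the round hand guard; z runs from the bristles to the handle. Above it: guard 34 mm across, 10 mm thick, then a square wooden handle, 24 mm across its flats (along x and y), up to 65 mm. Below: wire stem 7 mm across, dark springy bristle head (49 mm across) from -80 to -127 mm, end tuft with its tip at -135 mm. Starts hanging upright in the rack.
- end_tuft: Springy end tuft of the brush, 25 mm across; origin on the brush's axis at its free tip, z axis as the brush. It is pushed back into the brush by up to 10 mm, at about 0.9 N per mm, and then it is solid.
- fixture: Grey base plate 170 x 120 x 14 mm with a dark inclined V-block and clamp strap, fixed to the bench; it holds the barrel. Origin at the centre of the underside, z up, its front is -x.
- barrel: Ground steel barrel, 66 mm outside, 122 mm long, clamped with its axis 25 degrees from vertical, mouth up and leaning to the fixture's front. Origin at the centre of its foot, z along the bore out of the mouth. Smooth bore, 46 mm across. Its flat closed end lies 75 to 105 mm below the mouth, different each time and not measured. The bristles drag on the bore with about 2 to 5 N, either way.
- mouth (a point): Centre of the barrel's mouth, in the plane of its rim, 122 mm from the foot; axes as the barrel.
- rack: Fixed tool rack: base 120 x 110 x 12 mm, a column behind (its face 45 mm behind the slot's centre) and two level prongs, 8 mm thick, 22 mm wide, pointing to the front (-x), with a 14 mm slot between, open at the front. A 5 mm high lip stands on each prong, 24 to 30 mm in front of the slot's centre: lift the brush over it. Origin on the underside, below the slot's centre, z up.
- slot (a point): Where the brush hangs: centre of the slot at the level of the prongs' top face, 160 mm above the bench; axes as the rack. The hung brush has its origin here.
- sleeve: Loose finished steel sleeve, 66 mm across, 95 mm tall, standing upright on the bench behind the work; bystander. Origin at the centre of its underside.
- plug_gauge: Loose double-ended plug gauge, 130 mm long, 44 mm across, lying near the robot between the fixture and the rack; bystander. Origin on the bench under its middle, x along it.
- micrometer: Loose micrometer, about 180 mm long and 18 mm high, lying flat at the side; bystander. Origin under the middle of its U frame, x along the spindle.
- oil_bottle: Loose white oil bottle, 60 mm across, 150 mm tall, standing at the side; bystander. Origin at the centre of its underside.

How it is judged:
By the outcome, as a careful person would: the job done as asked, in the order asked, and still so for the second after the job is handed in, with the robot touching nothing.
It also fails if it takes over 64 s, if anything falls off the work surface, if the arm or the gripper's body presses on something with over 40 N, if the wrist force passes 120 N, or if a joint passes its speed limit or range.

## Robot

A 7-joint arm with a two-finger parallel gripper is mounted at the origin on the work surface. World frame = base frame: x ahead of the robot, y to its left, z up, the work surface at z = 0. Lengths are in mm, angles in rad, forces in N, time in s.
With the tool pointing down it reaches from about 350 to 900 mm from the base axis. Payload 19.9 kg.
Tool frame: the origin (TCP) lies between the finger pads; the fingertips stand robot.tcp_to_tips ahead of it and the grasp point (between the pads) lies 5 mm behind it (robot.tcp_to_tips is the distance from the TCP to the fingertips, in mm); z points along the fingers, y is the line along which they close (so a half turn about z gives the same grasp; the last joint's range is limited). The gripper opens to 94 mm and grips with 3 to 60 N. Pads are 16 mm wide; open, the fingers measure 119 mm over their backs; the gripper's body (75 mm by 177 mm) begins 78 mm behind the grasp point.
Start: joints at [1.121, 0.417, -0.01, 1.614, 0.005, 1.111, -0.053], TCP at [248.435, -573.481, 219.425] pointing down, gripper open.
Joint ranges: [-2.81, 2.81], [-0.39, 2.02], [-1.27, 1.25], [0.06, 2.57], [-1.19, 4.33], [0.19, 2], [-2.82, 2.82]. Speed limits (rad/s): [1.89, 1.89, 2.39, 2.39, 3.01, 3.01, 3.01].

## Interface

Orientations are given as [roll, pitch, yaw] about the fixed x, y, z axes, in that order (R = Rz(yaw) Ry(pitch) Rx(roll)).
In Python, from plant import robot gives the robot as it stands.
- The arm moves only by the tool drive_tool, never from a script. Its argument "commands" is a list of rows, each a list of 3 entries, a list of its own where there are three numbers: the closure in counts, from 0 (fully open) to 255 (shut), then the shift along the tool's x, y, z in mm, then the turn, a rotation vector about the tool's x, y, z in rad. A call has 1 to 10 rows; each row is the pose to reach, as a shift and turn from the pose commanded when the call began, along the tool's axes at that moment; what a row does not reach only later rows make up. A row lasts 1/8 s, in which the tool goes at most 62.5 mm and 10.7 degrees, less where a joint would pass 70% of its speed; a pose out of reach is approached as far as the arm can. A call with a gripper value outside its range is refused whole. The fingers move at their own pace and stop on an object; "grip_force" is the grip in N (left out, the last holds). Time passes only in rows, so rows that repeat a pose let the fingers close. It gives the time, the measured TCP pose, the force, the opening and the grip force at its end, in the units of the state.
- robot.state(): the state, without advancing time (a new reading comes with each control period).
- robot.snapshot(name): name is "side" or "top"; returns the picture (400x640x3 uint8, blue, green, red); there is no depth.
- robot.camera_model(name): a dict with "fov_y" (degrees; the focal length in pixels is half the picture's height over the tangent of half this angle, whatever the lens; pixels are square), "cx", "cy" (the principal point, pixels), "rvec" (rotation vector, rad) and "tvec" (3), from world to camera coordinates, as OpenCV has them. Camera axes: x right, y down, z forward; pixel columns grow to the right and rows downward; lengths in mm; the calibration is good to about 2 mm. A picture is of the moment at which its call begins. camera_model takes no time and is no camera call.
- robot.close_job(): hands the job in; it is judged then, once.
The state is a dict: "clock": time; "joints": joint angles; "dq": joint speeds; "tau": joint torques, N m; "ee_pos": TCP position; "tool_rot": TCP orientation; "force": force on the tool from outside, world axes, zero at the start; "ft_torque": the same for the moment, N m; "gripper_width": finger opening in mm; "grip_force": force on a finger pad.
Only numpy, scipy, OpenCV 4.12 (cv2) and the standard library are available. Lean on these libraries where they do the work, as an engineer would, in place of code of your own. Each camera call takes 0.05 s, during which the arm holds its last target. There are 200 camera calls.

## Working session

There is one attempt and no reset: what is moved stays moved. The work goes in short steps, Python scripts to look and compute and a tool call to move; the robot and the scene stay as the last step left them, time stands still between calls to the robot, and variables do not carry over. Pictures are saved under pics/ and viewed, at most 10 in all, crops included, and the job is handed in when it is done.

Besides the shell and the picture viewer there is one more tool, called after "Call:" by a JSON object that holds its "method" and its "body", one argument or row to a line. drive_tool: Moves the arm, as the interface text tells. Its arguments: {"type":"object","properties":{"commands":{"type":"array","items":{"type":"array"}},"grip_force":{"type":"number"}},"required":["commands"]}

```bash
mkdir -p pics; ls; python3 - <<'E'
from plant import robot
import cv2
print(robot.state(), robot.tcp_to_tips)
for n in("side","top"):
    cv2.imwrite(f"pics/{n}0.png",robot.snapshot(n)); print(robot.camera_model(n))
E
```

```text
pics
{'clock': 0.0, 'joints': array([ 1.12046609,  0.41796129, -0.01031213,  1.61414507,  0.00470666,
        1.11069137, -0.05298691]), 'dq': array([ 3.91573347e-04, -1.20068985e-03, -1.49374079e-03, -1.06821134e-03,
        2.74990987e-05,  2.32797059e-03,  9.65919939e-05]), 'tau': array([ 1.06167929e-04, -8.51258683e+01,  6.38742931e-01, -4.26000237e+01,
       -4.88348154e-02,  1.86783815e-02,  8.91200875e-05]), 'ee_pos': array([ 248.316546  , -573.17859349,  218.84538404]), 'tool_rot': array([-3.14041485e+00,  9.16159658e-05,  4.08862807e-01]), 'force': array([-0.45541453, -0.36090071, -0.96500495]), 'ft_torque': array([ 0.00269624, -0.00667926,  0.00635588]), 'grip_force': 0.0, 'gripper_width': 93.25290192442762} 14.0
{'fov_y': 57.5196533552592, 'cx': 320.9364288408609, 'cy': 204.5302864336367, 'rvec': array([ 0.75855513, -2.5338757 ,  1.1441901 ]), 'tvec': array([510.86359122, 306.71639012, 983.76446987])}
{'fov_y': 52.49846119352795, 'cx': 324.61505230163147, 'cy': 191.22012261762356, 'rvec': array([ 2.20679325, -2.15066323,  0.10051147]), 'tvec': array([  -9.15171741,  605.08157895, 1068.52501567])}
```

View pics/side0.png

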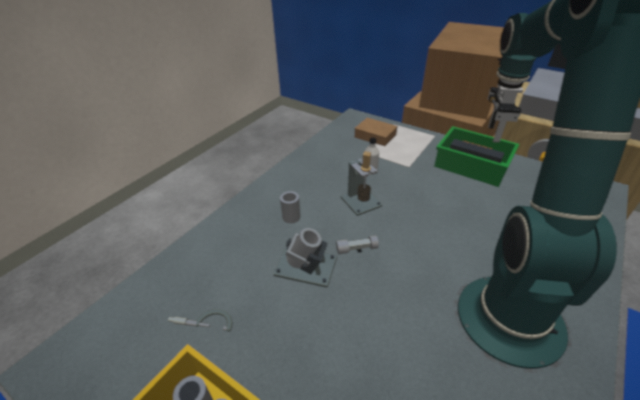

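View pics/top0.png

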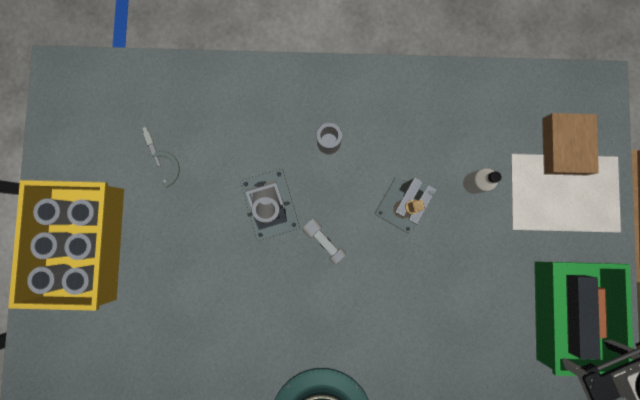

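The side view shows the barrel at about (307,243), the rack and brush at (365,175), the sleeve at (290,206) and the gauge at (357,244). The top view shows the barrel mouth at (265,208), the handle at (415,206), the bottle at (488,179) and the gauge at (324,241). I'll zoom in next.

```bash
python3 - <<'E'
import cv2,numpy as np
s=cv2.imread("pics/side0.png");t=cv2.imread("pics/top0.png")
c=[(s,335,130),(t,370,165),(s,265,215),(t,230,160)]
o=[cv2.resize(i[y:y+75,x:x+100] if 1 else 0,(400,300),interpolation=cv2.INTER_CUBIC) for i,x,y in c]
m=np.vstack([np.hstack(o[:2]),np.hstack(o[2:])])
cv2.imwrite("pics/m.png",m)
E
```

```text
(no output)
```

View pics/m.png

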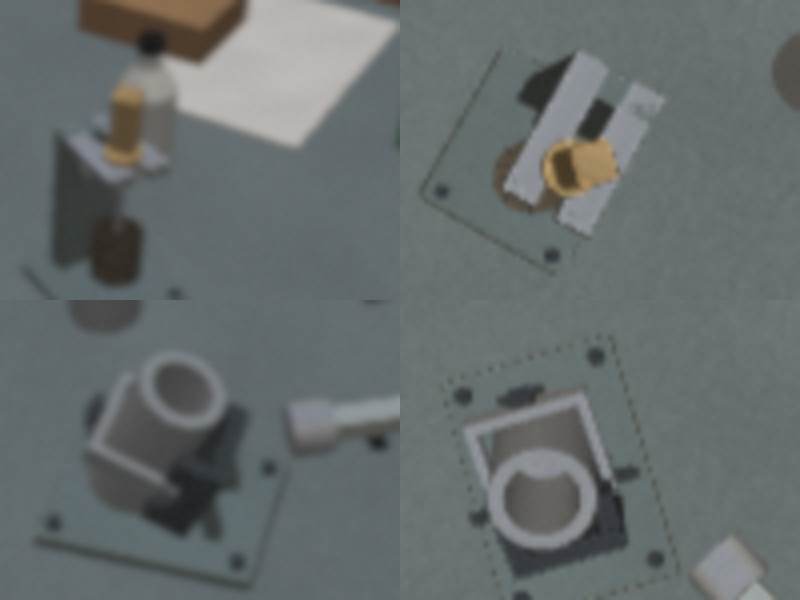

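Zoomed in, the montage shows the handle and guard in the rack slot, with the prongs opening toward the robot and slightly to the left. It also shows the four fixture bolts and the mouth rim clearly. I'll cast rays from those points.

```bash
cat > h.py <<'E'
import cv2,numpy as np
from plant import robot
from scipy.spatial.transform import Rotation as Ro
def ray(n,p):
    m=robot.camera_model(n);f=200/np.tan(np.radians(m['fov_y']/2))
    R=Ro.from_rotvec(m['rvec']).as_matrix()
    d=R.T@np.array([(p[0]-m['cx'])/f,(p[1]-m['cy'])/f,1]);return -R.T@m['tvec'],d/np.linalg.norm(d)
def plane(n,p,z):
    o,d=ray(n,p);return o+d*(z-o[2])/d[2]
def tri(a,b):
    (o,d),(q,e)=ray('side',a),ray('top',b)
    s=np.linalg.lstsq(np.c_[d,-e],q-o,rcond=None)[0]
    A,B=o+s[0]*d,q+s[1]*e;return (A+B)/2,np.linalg.norm(A-B)
def proj(n,P):
    m=robot.camera_model(n);f=200/np.tan(np.radians(m['fov_y']/2))
    K=np.array([[f,0,m['cx']],[0,f,m['cy']],[0,0,1.]])
    return cv2.projectPoints(np.float64(P).reshape(-1,3),m['rvec'],m['tvec'],K,None)[0].reshape(-1,2)
C={'sr':(335,130,0,0),'tr':(370,165,400,0),'sf':(265,215,0,300),'tf':(230,160,400,300)}
def c(k,u,v):
    x,y,a,b=C[k];return (x+(u-a+.5)/4-.5,y+(v-b+.5)/4-.5)
E
cat > m.py <<'E'
from h import *
np.set_printoptions(precision=1,suppress=True)
yaw=lambda v:np.degrees(np.arctan2(v[1],v[0]))
B=[plane('top',c('tf',*p),16) for p in((463,396),(596,356),(655,558),(521,598))]
print('fixture',np.mean(B,0),yaw(B[0]-B[3]),yaw(B[1]-B[2]),yaw(B[0]-B[1])-90, np.linalg.norm(B[0]-B[3]),np.linalg.norm(B[0]-B[1]))
print('mouth',tri(c('sf',183.5,392),c('tf',543.5,499)))
print('guard170',plane('top',c('tr',574,167),170))
print('handletop',tri(c('sr',128,89),c('tr',593,161)),plane('top',c('tr',593,161),225))
# prongs: corners at 160
for p in((580,52),(510,190),(600,70),(528,203),(637,85),(560,218),(664,98),(588,236)): print(p,plane('top',c('tr',*p),160))
Q=[plane('top',c('tr',*p),14) for p in((441,190),(552,256))];print('rackbolts yaw',yaw(Q[0]-Q[1])-90,Q)
# handle mask
for n in('side','top'):
    i=cv2.imread(f'pics/{n}0.png').astype(int);m=((i[...,2]-i[...,0])>35).astype(np.uint8)
    y0,x0=(130,335) if n=='side' else (165,370)
    s=m[y0:y0+75,x0:x0+100]; s[:20 if n=='side' else 0]=0
    k,l,st,ce=cv2.connectedComponentsWithStats(s);print(n,[(a+[x0,y0,0,0,0],b+[x0,y0]) for a,b in zip(st[1:],ce[1:]) if a[4]>8])
E
python3 m.py
```

```text
fixture [568.  155.7  16. ] 18.28330529148349 18.14126570622905 18.419639196675462 143.11138737874376 94.45691228587154
mouth (array([547.9, 148.9, 134.2]), np.float64(0.21338308343664283))
guard170 [ 562.3 -201.   170. ]
handletop (array([ 562.4, -198.8,  227.3]), np.float64(0.7157496767373457)) [ 562.8 -199.2  225. ]
(580, 52) [ 631.4 -206.4  160. ]
(510, 190) [ 548.3 -165.5  160. ]
(600, 70) [ 621.  -218.3  160. ]
(528, 203) [ 540.9 -176.2  160. ]
(637, 85) [ 612.6 -240.4  160. ]
(560, 218) [ 532.6 -195.2  160. ]
(664, 98) [ 605.2 -256.4  160. ]
(588, 236) [ 522.4 -211.8  160. ]
rackbolts yaw -29.40636518213546 [array([ 553. , -145.4,   14. ]), array([ 510.3, -221.3,   14. ])]
side [(array([362, 152,   9,  19,  88]), array([366. , 161.2]))]
top [(array([406, 200,  18,  14, 187]), array([414.6, 206. ]))]
```

```bash
python3 - <<'E'
import cv2,numpy as np
s=cv2.imread("pics/side0.png");t=cv2.imread("pics/top0.png")
o=[cv2.resize(i[y:y+30,x:x+20],(400,600),interpolation=cv2.INTER_CUBIC) for i,x,y in((s,357,146),(t,404,190))]
cv2.imwrite("pics/h.png",np.hstack(o))
E
```

```text
(no output)
```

View pics/h.png

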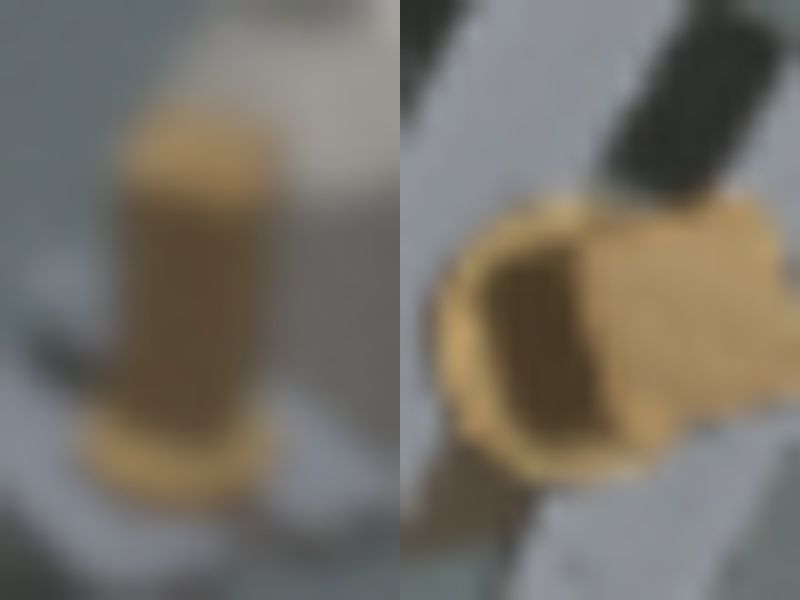

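The handle's top face is turned in the slot: in the right half its edges run (580,235)–(765,200) and (580,235)–(620,425). I'll compute its yaw and the move numbers.

```bash
cat >> h.py <<'E'
np.set_printoptions(precision=3,suppress=True)
def down(yawdeg,tilt=0): # tool x horizontal along yaw, tilted so tool z leans to +x'
    return Ro.from_euler('z',yawdeg,degrees=True)*Ro.from_euler('y',-tilt,degrees=True)*Ro.from_euler('x',180,degrees=True)
def rel(pos,R,pos0=None,R0=None):
    s=robot.state()
    if pos0 is None: pos0=s['ee_pos'];R0=Ro.from_euler('xyz',s['tool_rot'])
    return R0.inv().apply(np.array(pos)-pos0),(R0.inv()*R).as_rotvec()
E
python3 - <<'E'
from h import *
g=lambda u,v:plane('top',(404+(u-400+.5)/20-.5,190+(v+.5)/20-.5),225)
P=[g(580,235),g(765,200),g(795,392),g(620,425)]
for a,b in((0,1),(3,2),(3,0),(2,1)):
    d=P[b]-P[a];print(np.degrees(np.arctan2(d[1],d[0]))%90,np.linalg.norm(d))
print(np.mean(P,0))
print(down(18,25).as_matrix())
print(rel([562.5,-200,268],down(13)))
E
```

```text
12.161222220142704 20.88403988990165
12.097398819274417 19.712320863173648
12.30307364220241 21.33423603767353
9.162064279876406 21.385420293847293
[ 562.188 -199.53   225.   ]
[[ 0.862  0.309  0.402]
 [ 0.28  -0.951  0.131]
 [ 0.423  0.    -0.906]]
(array([ 436.665, -217.603,  -48.912]), array([-0.001,  0.   ,  0.182]))
```

Call:
{"method": "drive_tool", "body": {
  "commands": [
    [0,[0,0,-49],[0,0,0]],
    [0,[436,-217,-49],[0,0,0.2]],
    [0,[436,-217,-49],[0,0,0.2]],
    [0,[436,-217,-49],[0,0,0.2]],
    [0,[436,-217,-49],[0,0,0.2]],
    [0,[436,-217,-49],[0,0,0.2]],
    [0,[436,-217,-49],[0,0,0.2]],
    [0,[436,-217,-49],[0,0,0.2]],
    [0,[436,-217,-49],[0,0,0.2]],
    [0,[436,-217,-49],[0,0,0.2]]
  ],
  "grip_force": 50
}}

```text
clock: 1.35
ee_pos: [564.2, -196.8, 267.8]
tool_rot: [-3.14, -0.0, 0.215]
force: [-0.1, 0.1, -0.4]
gripper_width: 93.5
grip_force: 0.0
```

```bash
python3 - <<'E'
from h import *
a=robot.snapshot('side');b=robot.snapshot('top')
print(robot.state()['joints'],rel([562.4,-199.8,188],down(12)))
o=[cv2.resize(i[y:y+75,x:x+100],(400,300),interpolation=cv2.INTER_CUBIC) for i,x,y in((a,325,110),(b,370,165))]
cv2.imwrite("pics/g.png",np.hstack(o))
E
```

```text
[ 0.46   0.335 -0.215  1.623  0.076  1.192 -1.133] (array([ 0.601, -1.024, 79.955]), array([-0.   ,  0.001,  0.   ]))
```

View pics/g.png

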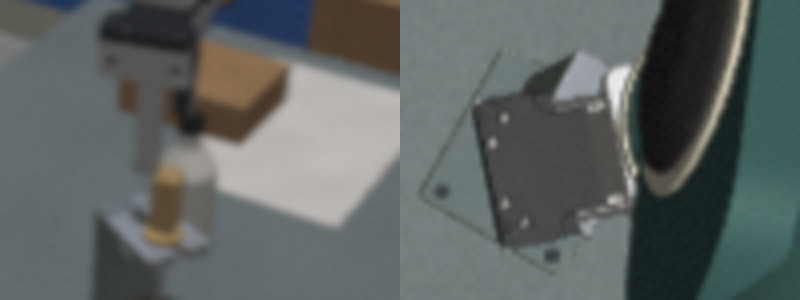

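The gripper stands over the handle, with the fingers either side of it at about (165,190) in the side crop. I'll descend and grip.

Call:
{"method": "drive_tool", "body": {
  "commands": [
    [0,[0.6,-1,30],[0,0,0]],
    [0,[0.6,-1,55],[0,0,0]],
    [0,[0.6,-1,72],[0,0,0]],
    [0,[0.6,-1,80],[0,0,0]],
    [0,[0.6,-1,80],[0,0,0]],
    [255,[0.6,-1,80],[0,0,0]],
    [255,[0.6,-1,80],[0,0,0]],
    [255,[0.6,-1,80],[0,0,0]],
    [255,[0.6,-1,80],[0,0,0]],
    [255,[0.6,-1,80],[0,0,0]]
  ]
}}

```text
clock: 2.7
ee_pos: [562.6, -199.9, 188.5]
tool_rot: [-3.142, 0.0, 0.209]
force: [-0.7, -0.9, 0.2]
gripper_width: 47.4
grip_force: 0.0
```

Call:
{"method": "drive_tool", "body": {
  "commands": [
    [255,[0,0,0],[0,0,0]],
    [255,[0,0,0],[0,0,0]],
    [255,[0,0,0],[0,0,0]],
    [255,[0,0,0],[0,0,0]],
    [255,[0,0,0],[0,0,0]],
    [255,[0,0,0],[0,0,0]]
  ]
}}

```text
clock: 3.45
ee_pos: [562.6, -199.9, 188.4]
tool_rot: [-3.141, 0.0, 0.209]
force: [0.0, -0.1, -0.9]
gripper_width: 24.6
grip_force: 48.6
```

```bash
python3 - <<'E'
from h import *
s=robot.state();print(s['ee_pos'],s['tool_rot'],s['force'],s['gripper_width'],s['grip_force'],s['joints'])
E
```

```text
[ 562.649 -199.91   188.429] [-3.141  0.     0.209] [ 0.041 -0.134 -0.921] 24.63791355200934 48.606078028678894 [ 0.454  0.407 -0.211  1.712  0.096  1.033 -1.152]
```

Call:
{"method": "drive_tool", "body": {
  "commands": [
    [255,[0,0,-8],[0,0,0]],
    [255,[0,0,-15],[0,0,0]],
    [255,[0,0,-15],[0,0,0]],
    [255,[-12,-10,-15],[0,0,0]],
    [255,[-27,-23,-15],[0,0,0]],
    [255,[-42,-36,-15],[0,0,0]],
    [255,[-61,-52,-15],[0,0,0]],
    [255,[-61,-52,-15],[0,0,0]],
    [255,[-61,-52,-75],[0,0,0]],
    [255,[-61,-52,-130],[0,0,0]]
  ]
}}

```text
clock: 4.7
ee_pos: [492.4, -161.9, 320.2]
tool_rot: [-3.141, 0.0, 0.209]
force: [0.9, -0.0, -2.5]
gripper_width: 24.0
grip_force: 48.6
```

```bash
python3 - <<'E'
from h import *
M=np.array([547.9,148.9,134.2]);R=down(18.3,25);a=-R.apply([0,0,1])
print(robot.state()['force'],a,rel(M+(163.4+45)*a,R))
E
```

```text
[ 0.891 -0.049 -2.456] [-0.401 -0.133  0.906] (array([  31.179, -282.842,   -2.856]), array([ 0.024,  0.436, -0.109]))
```

Call:
{"method": "drive_tool", "body": {
  "commands": [
    [255,[6,-60,-3],[0.005,0.09,-0.02]],
    [255,[12,-120,-3],[0.01,0.18,-0.04]],
    [255,[19,-175,-3],[0.015,0.27,-0.07]],
    [255,[25,-230,-3],[0.02,0.36,-0.09]],
    [255,[31,-270,-3],[0.024,0.436,-0.109]],
    [255,[31,-283,-3],[0.024,0.436,-0.109]],
    [255,[31,-283,-3],[0.024,0.436,-0.109]],
    [255,[31,-283,-3],[0.024,0.436,-0.109]]
  ]
}}

```text
clock: 5.7
ee_pos: [464.3, 120.8, 321.5]
tool_rot: [-3.141, -0.436, 0.319]
force: [0.0, -1.2, -2.5]
gripper_width: 23.9
grip_force: 50.0
```

```bash
python3 - <<'E'
from h import *
M=np.array([547.9,148.9,134.2]);R=down(18.3,25);a=-R.apply([0,0,1])
A=robot.snapshot('side');B=robot.snapshot('top')
cv2.imwrite('pics/side1.png',A);cv2.imwrite('pics/top1.png',B)
s=robot.state();R0=Ro.from_euler('xyz',s['tool_rot'])
print(s['force'],s['joints'],rel(M+(163.4+45)*a,R))
for d in(28.4,108.4,163.4):
    P=s['ee_pos']+R0.apply([0,0,d]);print(d,P,proj('side',P),proj('top',P))
print(proj('side',M),proj('top',M))
o=[cv2.resize(i[y:y+100,x:x+80],(400,500),interpolation=cv2.INTER_CUBIC) for i,x,y in((A,270,180),(B,225,160))]
cv2.imwrite("pics/b.png",np.hstack(o))
E
```

```text
[-0.75  -0.506 -2.225] [ 0.269 -0.194 -0.504  2.117 -0.179  0.765 -1.397] (array([ 0.893, -0.389, -1.43 ]), array([ 0.   ,  0.   , -0.001]))
28.4 [475.598 124.575 295.658] [[337.063 198.496]] [[264.993 242.18 ]]
108.4 [507.684 135.175 223.145] [[324.512 217.278]] [[265.369 226.087]]
163.4 [529.743 142.462 173.293] [[316.674 229.006]] [[265.593 216.51 ]]
[[310.534 237.645]] [[265.466 209.341]]
```

View pics/b.png

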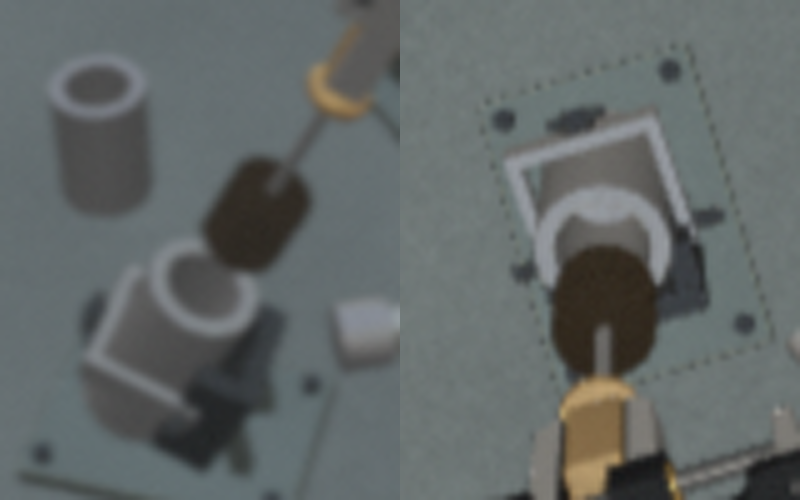

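The brush is in line with the bore in both views: the side-view axis passes through the mouth at (204,290), and the top view at (603,240). I'll insert it now.

Call:
{"method": "drive_tool", "body": {
  "commands": [
    [255,[0.9,-0.4,20],[0,0,0]],
    [255,[0.9,-0.4,38],[0,0,0]],
    [255,[0.9,-0.4,48],[0,0,0]],
    [255,[0.9,-0.4,58],[0,0,0]],
    [255,[0.9,-0.4,70],[0,0,0]],
    [255,[0.9,-0.4,70],[0,0,0]]
  ]
}}

```text
clock: 6.55
ee_pos: [492.8, 131.5, 257.8]
tool_rot: [-3.141, -0.436, 0.319]
force: [2.5, 0.3, -3.1]
gripper_width: 23.8
grip_force: 50.0
```

```bash
cat > f.py <<'E'
from h import *
M=np.array([547.9,148.9,134.2])
s=robot.state();R0=Ro.from_euler('xyz',s['tool_rot']);a=-R0.apply([0,0,1])
print(s['clock'],'toolF',R0.inv().apply(s['force']),'tau',R0.inv().apply(s['ft_torque']),'depth',-(s['ee_pos']-M)@a+163.4,'lat',(R0.inv().apply(s['ee_pos']-M))[:2],'w',s['gripper_width'],s['grip_force'])
E
python3 f.py
```

```text
6.55 toolF [0.9   0.463 3.881] tau [-0.123  0.158 -0.019] depth 26.950617045725295 lat [-0.217 -0.866] w 23.76845501448498 49.996211528778076
```

Call:
{"method": "drive_tool", "body": {
  "commands": [
    [255,[0,0,10],[0,0,0]],
    [255,[0,0,20],[0,0,0]],
    [255,[0,0,30],[0,0,0]],
    [255,[0,0,38],[0,0,0]],
    [255,[0,0,42],[0,0,0]]
  ]
}}

```text
clock: 7.18
ee_pos: [509.7, 137.2, 219.9]
tool_rot: [-3.141, -0.436, 0.32]
force: [1.7, -0.5, 1.7]
gripper_width: 23.8
grip_force: 50.0
```

```bash
python3 f.py
```

```text
7.175 toolF [ 1.981  1.031 -0.934] tau [-0.338  0.501 -0.025] depth 68.84431784408442 lat [ 0.049 -0.897] w 23.831177294644917 49.99781548976898
```

Call:
{"method": "drive_tool", "body": {
  "commands": [
    [255,[0.7,0.4,3],[0,0,0]],
    [255,[0.7,0.4,6],[0,0,0]]
  ]
}}

```text
clock: 7.42
ee_pos: [512.6, 137.7, 215.1]
tool_rot: [3.141, -0.436, 0.32]
force: [0.5, 0.1, 1.9]
gripper_width: 24.0
grip_force: 50.0
```

```bash
python3 f.py
```

```text
7.425 toolF [ 1.248  0.022 -1.556] tau [-0.026  0.164  0.027] depth 74.4453718241891 lat [ 0.566 -0.435] w 24.003544221283015 49.997844099998474
```

Call:
{"method": "drive_tool", "body": {
  "commands": [
    [255,[0,0,2.5],[0,0,0]],
    [255,[0,0,5],[0,0,0]]
  ]
}}

```text
clock: 7.68
ee_pos: [514.6, 138.3, 210.5]
tool_rot: [3.141, -0.436, 0.32]
force: [0.9, 0.1, 2.0]
gripper_width: 23.9
grip_force: 50.0
```

```bash
python3 f.py
```

```text
7.675 toolF [ 1.624  0.177 -1.4  ] tau [-0.023  0.117  0.022] depth 79.45834008962962 lat [ 0.599 -0.429] w 23.926136582981826 49.99777436256409
```

Baseline drag is steady at about -1.5 N, with no end felt yet.

Call:
{"method": "drive_tool", "body": {
  "commands": [
    [255,[0,0,2.5],[0,0,0]],
    [255,[0,0,5],[0,0,0]]
  ]
}}

```text
clock: 7.92
ee_pos: [516.6, 139.0, 206.0]
tool_rot: [3.141, -0.436, 0.32]
force: [0.5, -0.3, 2.8]
gripper_width: 23.7
grip_force: 50.0
```

```bash
python3 f.py
```

```text
7.925 toolF [ 1.512  0.441 -2.382] tau [-0.055  0.135 -0.033] depth 84.4857509325568 lat [ 0.625 -0.424] w 23.722482001068922 49.99777615070343
```

Call:
{"method": "drive_tool", "body": {
  "commands": [
    [255,[0,0,2],[0,0,0]],
    [255,[0,0,4],[0,0,0]]
  ]
}}

```text
clock: 8.18
ee_pos: [518.3, 139.5, 202.4]
tool_rot: [3.141, -0.436, 0.32]
force: [1.1, -0.2, 1.6]
gripper_width: 23.4
grip_force: 50.0
```

```bash
python3 f.py
```

```text
8.175 toolF [ 1.508  0.565 -1.035] tau [-0.054  0.133 -0.059] depth 88.45001188369481 lat [ 0.654 -0.422] w 23.354788561943998 49.997811913490295
```

Call:
{"method": "drive_tool", "body": {
  "commands": [
    [255,[0,0,2],[0,0,0]],
    [255,[0,0,4],[0,0,0]]
  ]
}}

```text
clock: 8.43
ee_pos: [519.9, 140.0, 198.8]
tool_rot: [3.141, -0.436, 0.32]
force: [-0.1, -0.5, 3.6]
gripper_width: 23.7
grip_force: 50.0
```

```bash
python3 f.py
```

```text
8.425 toolF [ 1.301  0.472 -3.412] tau [-0.048  0.106  0.005] depth 92.46065970064272 lat [ 0.652 -0.39 ] w 23.65393291392056 49.99825894832611
```

Call:
{"method": "drive_tool", "body": {
  "commands": [
    [255,[0,0,2],[0,0,0]],
    [255,[0,0,3],[0,0,0]]
  ]
}}

```text
clock: 8.68
ee_pos: [521.0, 140.5, 196.1]
tool_rot: [3.141, -0.436, 0.32]
force: [-1.1, -0.6, 6.2]
gripper_width: 24.0
grip_force: 50.0
```

```bash
python3 f.py
```

```text
8.675 toolF [ 1.522  0.229 -6.083] tau [-0.079 -0.062 -0.017] depth 95.40460037051649 lat [ 0.671 -0.448] w 24.04038811744922 49.9989777803421
```

Contact: the force rose 2.7 N over 3 mm, which matches 0.9 N/mm. I'll press 3 mm more.

Call:
{"method": "drive_tool", "body": {
  "commands": [
    [255,[0,0,2],[0,0,0]],
    [255,[0,0,3],[0,0,0]],
    [255,[0,0,3],[0,0,0]]
  ]
}}

```text
clock: 9.05
ee_pos: [522.2, 140.8, 193.4]
tool_rot: [3.141, -0.436, 0.32]
force: [0.2, 0.4, 2.9]
gripper_width: 23.8
grip_force: 50.0
```

```bash
python3 f.py
```

```text
9.05 toolF [ 1.536 -0.341 -2.518] tau [-0.13   0.059 -0.014] depth 98.38625412585472 lat [ 0.61  -0.412] w 23.755059036786967 49.998178482055664
```

Call:
{"method": "drive_tool", "body": {
  "commands": [
    [255,[0,0,1],[0,0,0]]
  ]
}}

```text
clock: 9.18
ee_pos: [522.7, 141.0, 192.7]
tool_rot: [3.141, -0.437, 0.32]
force: [-2.3, -0.1, 7.5]
gripper_width: 24.0
grip_force: 50.0
```

```bash
python3 f.py
```

```text
9.175 toolF [ 1.173 -0.643 -7.693] tau [ 0.003 -0.301  0.022] depth 99.22946553825894 lat [ 0.748 -0.402] w 24.044649855238465 49.999873638153076
```

Call:
{"method": "drive_tool", "body": {
  "commands": [
    [255,[0,0,1.5],[0,0,0]]
  ]
}}

```text
clock: 9.3
ee_pos: [523.2, 141.2, 191.3]
tool_rot: [3.141, -0.437, 0.32]
force: [-3.9, -1.5, 9.3]
gripper_width: 23.9
grip_force: 50.0
```

```bash
python3 f.py
```

```text
9.3 toolF [  0.146   0.151 -10.196] tau [ 0.064 -0.398  0.039] depth 100.72451574483071 lat [ 0.735 -0.424] w 23.910201171094855 50.00036001205444
```

The press was firm at about 10 N. Now stroke up, then down again.

Call:
{"method": "drive_tool", "body": {
  "commands": [
    [255,[0,0,-8],[0,0,0]],
    [255,[0,0,-25],[0,0,0]],
    [255,[0,0,-45],[0,0,0]],
    [255,[0,0,-65],[0,0,0]],
    [255,[0,0,-80],[0,0,0]],
    [255,[0,0,-87],[0,0,0]],
    [255,[0,0,-87],[0,0,0]]
  ]
}}

```text
clock: 10.18
ee_pos: [488.2, 129.6, 270.2]
tool_rot: [3.141, -0.437, 0.32]
force: [0.9, -0.8, -0.8]
gripper_width: 23.8
grip_force: 50.0
```

```bash
python3 f.py; python3 - <<'E'
from h import *
A=robot.snapshot('side');B=robot.snapshot('top')
o=[cv2.resize(i[y:y+100,x:x+80],(400,500),interpolation=cv2.INTER_CUBIC) for i,x,y in((A,270,180),(B,225,160))]
cv2.imwrite("pics/u.png",np.hstack(o))
E
```

```text
10.175 toolF [0.194 1.01  0.982] tau [-0.071 -0.207 -0.042] depth 13.62852168077913 lat [ 0.668 -0.329] w 23.839387781960678 49.99728798866272
```

View pics/u.png

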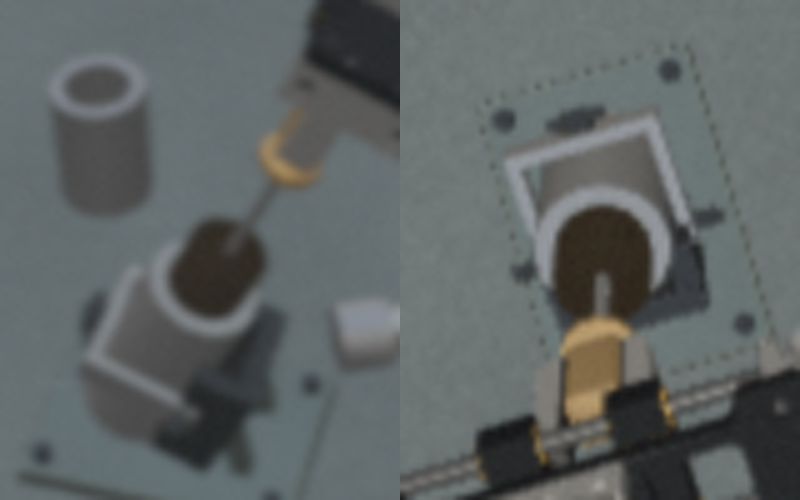

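In the side view the head's top is at about (225,230), well above the mouth centre (204,290), so roughly 40 mm of head shows. Second stroke.

Call:
{"method": "drive_tool", "body": {
  "commands": [
    [255,[0,0,12],[0,0,0]],
    [255,[0,0,30],[0,0,0]],
    [255,[0,0,50],[0,0,0]],
    [255,[0,0,66],[0,0,0]],
    [255,[0,0,76],[0,0,0]],
    [255,[0,0,81],[0,0,0]],
    [255,[0,0,84],[0,0,0]],
    [255,[0,0,86],[0,0,0]]
  ]
}}

```text
clock: 11.28
ee_pos: [522.8, 141.4, 191.9]
tool_rot: [-3.141, -0.436, 0.32]
force: [-4.1, -0.3, 9.7]
gripper_width: 23.6
grip_force: 50.0
```

```bash
python3 f.py
```

```text
11.275 toolF [  0.507  -0.949 -10.482] tau [ 0.367 -0.549 -0.051] depth 100.06789022264391 lat [ 0.593 -0.816] w 23.606164213878152 50.00036180019379
```

Firm contact again at the same depth, so there is no slip. Stroke 2 up.

Call:
{"method": "drive_tool", "body": {
  "commands": [
    [255,[0,0,0.5],[0,0,0]],
    [255,[0,0.3,-10],[0,0,0]],
    [255,[0,0.3,-28],[0,0,0]],
    [255,[0,0.3,-48],[0,0,0]],
    [255,[0,0.3,-66],[0,0,0]],
    [255,[0,0.3,-80],[0,0,0]],
    [255,[0,0.3,-86],[0,0,0]],
    [255,[0,0.3,-86],[0,0,0]]
  ]
}}

```text
clock: 12.28
ee_pos: [488.4, 129.4, 269.9]
tool_rot: [3.141, -0.436, 0.32]
force: [0.6, 0.3, 0.3]
gripper_width: 23.9
grip_force: 50.0
```

```bash
python3 f.py
```

```text
12.275 toolF [ 0.783 -0.085  0.002] tau [ 0.02  -0.156  0.001] depth 13.930378495315182 lat [ 0.596 -0.091] w 23.900508971393634 49.997279047966
```

Call:
{"method": "drive_tool", "body": {
  "commands": [
    [255,[0,0,12],[0,0,0]],
    [255,[0,0,30],[0,0,0]],
    [255,[0,0,50],[0,0,0]],
    [255,[0,0,66],[0,0,0]],
    [255,[0,0,76],[0,0,0]],
    [255,[0,0,81],[0,0,0]],
    [255,[0,0,84],[0,0,0]],
    [255,[0,0,86],[0,0,0]]
  ]
}}

```text
clock: 13.28
ee_pos: [522.8, 141.2, 191.7]
tool_rot: [-3.141, -0.436, 0.32]
force: [-5.6, -1.0, 8.0]
gripper_width: 23.6
grip_force: 50.0
```

```bash
python3 f.py
```

```text
13.275 toolF [-1.715 -0.821 -9.672] tau [ 0.522 -0.598  0.012] depth 100.1843869740139 lat [ 0.555 -0.608] w 23.640352373875825 50.00035285949707
```

Call:
{"method": "drive_tool", "body": {
  "commands": [
    [255,[0,0,0.5],[0,0,0]],
    [255,[0,0,-10],[0,0,0]],
    [255,[0,0,-28],[0,0,0]],
    [255,[0,0,-48],[0,0,0]],
    [255,[0,0,-66],[0,0,0]],
    [255,[0,0,-82],[0,0,0]],
    [255,[0,0,-88],[0,0,0]],
    [255,[0,0,-105],[0,0,0]],
    [255,[0,0,-135],[0,0,0]],
    [255,[0,0,-150],[0,0,0]]
  ]
}}

```text
clock: 14.52
ee_pos: [462.3, 120.7, 328.3]
tool_rot: [3.141, -0.436, 0.32]
force: [-0.2, 0.2, -2.7]
gripper_width: 23.6
grip_force: 50.0
```

```bash
python3 f.py; python3 - <<'E'
from h import *
print(rel([492.4,-161.9,320],down(12)))
E
```

```text
14.525 toolF [-1.259 -0.266  2.362] tau [ 0.019 -0.648  0.032] depth -50.61029647734094 lat [ 0.216 -0.029] w 23.643970014363177 49.9966835975647
(array([-58.037, 277.744, -17.786]), array([-0.024, -0.435,  0.108]))
```

Call:
{"method": "drive_tool", "body": {
  "commands": [
    [255,[-10,50,-10],[-0.002,-0.05,0.01]],
    [255,[-22,105,-18],[-0.008,-0.15,0.035]],
    [255,[-34,160,-18],[-0.015,-0.26,0.065]],
    [255,[-46,215,-18],[-0.02,-0.36,0.09]],
    [255,[-58,262,-18],[-0.024,-0.435,0.108]],
    [255,[-58,278,-18],[-0.024,-0.435,0.108]],
    [255,[-58,278,-18],[-0.024,-0.435,0.108]],
    [255,[-58,278,-18],[-0.024,-0.435,0.108]]
  ]
}}

```text
clock: 15.52
ee_pos: [492.8, -160.6, 319.9]
tool_rot: [3.141, -0.001, 0.211]
force: [0.2, 0.5, -2.3]
gripper_width: 23.7
grip_force: 50.0
```

```bash
python3 f.py; python3 - <<'E'
from h import *
print(robot.state()['joints'],rel([492.4,-161.9,203.4],down(12)))
s=robot.state();R0=Ro.from_euler('xyz',s['tool_rot'])
A=robot.snapshot('side');B=robot.snapshot('top')
for d in(28.4,108.4,155.4):
    P=s['ee_pos']+R0.apply([0,0,d]);print(d,(proj('side',P)-[320,130])*5,(proj('top',P)-[360,150])*5+[400,0])
o=[cv2.resize(i[y:y+100,x:x+80],(400,500),interpolation=cv2.INTER_CUBIC) for i,x,y in((A,320,130),(B,360,150))]
cv2.imwrite("pics/r.png",np.hstack(o))
E
```

```text
15.525 toolF [ 0.294 -0.465  2.338] tau [ 0.017 -0.01   0.002] depth -22.458235007966294 lat [-118.507  291.087] w 23.6922139429071 49.99675154685974
[ 0.54   0.154 -0.319  1.737  0.05   1.257 -1.15 ] (array([ -0.828,   1.174, 116.519]), array([ 0.   , -0.001,  0.002]))
28.4 [[310.318  82.139]] [[631.86  435.612]]
108.4 [[298.823 190.292]] [[594.641 430.764]]
155.4 [[292.544 249.368]] [[575.693 428.295]]
```

View pics/r.png

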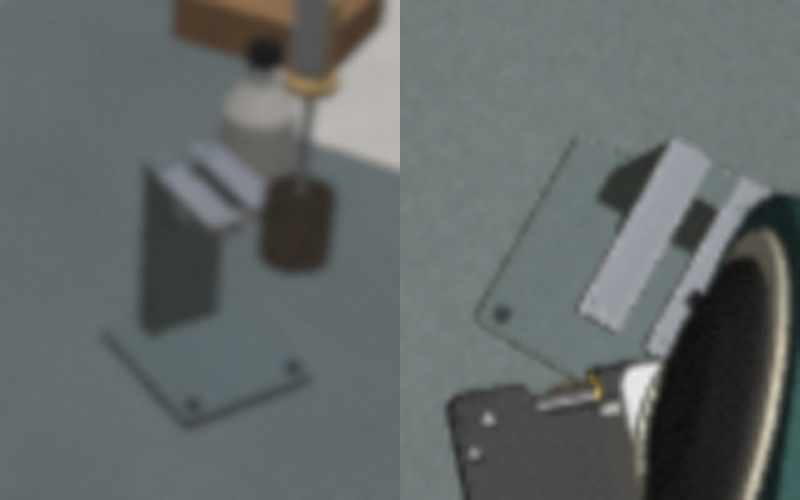

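The brush hangs straight: in the side view the guard is at (312,82) and the head at (297,225), both as predicted. The slot is empty. I'll lower to the entry height.

Call:
{"method": "drive_tool", "body": {
  "commands": [
    [255,[0,0,40],[0,0,0]],
    [255,[-0.5,0.6,80],[0,0,0]],
    [255,[-0.5,0.6,105],[0,0,0]],
    [255,[-0.5,0.6,116],[0,0,0]],
    [255,[-0.5,0.6,116],[0,0,0]],
    [255,[-0.5,0.6,116],[0,0,0]]
  ]
}}

```text
clock: 16.38
ee_pos: [493.2, -162.6, 205.0]
tool_rot: [3.141, -0.002, 0.21]
force: [-0.0, -0.4, -2.6]
gripper_width: 23.6
grip_force: 50.0
```

```bash
python3 f.py; python3 - <<'E'
from h import *
for P in([492.4,-161.9,203.5],[530,-182.2,203.5],[562.6,-199.9,203.5]): print(rel(P,down(12)))
E
```

```text
16.375 toolF [-0.126  0.376  2.56 ] tau [-0.01  -0.007 -0.02 ] depth 92.61134103925541 lat [-118.242  293.381] w 23.634369869813483 49.99679088592529
(array([-0.652, -0.905,  1.495]), array([ 0.001, -0.002,  0.001]))
(array([31.891, 26.786,  1.6  ]), array([ 0.001, -0.002,  0.001]))
(array([60.086, 50.892,  1.692]), array([ 0.001, -0.002,  0.001]))
```

Call:
{"method": "drive_tool", "body": {
  "commands": [
    [255,[-0.5,-0.7,1],[0,0,0]],
    [255,[10,8.2,1],[0,0,0]],
    [255,[21,17.5,1],[0,0,0]],
    [255,[32,27,1],[0,0,0]],
    [255,[43,36.4,1],[0,0,0]],
    [255,[53,44.8,1],[0,0,0]],
    [255,[60,51,1],[0,0,0]],
    [255,[60,51,1],[0,0,0]],
    [255,[60,51,1],[0,0,0]]
  ]
}}

```text
clock: 17.5
ee_pos: [561.7, -199.8, 202.9]
tool_rot: [-3.142, -0.001, 0.21]
force: [-1.1, 0.0, -2.4]
gripper_width: 23.7
grip_force: 50.0
```

```bash
python3 f.py; python3 - <<'E'
from h import *
print(robot.state()['ee_pos'],rel([562.6,-199.9,188.4],down(12)))
E
```

```text
17.5 toolF [-1.022 -0.258  2.395] tau [ 0.026 -0.04   0.002] depth 94.67494300747678 lat [-59.117 343.956] w 23.68265828577448 49.99677658081055
[ 561.711 -199.836  202.873] (array([ 0.845,  0.248, 14.473]), array([-0.   , -0.001,  0.   ]))
```

Call:
{"method": "drive_tool", "body": {
  "commands": [
    [255,[0.6,0.2,6],[0,0,0]],
    [255,[0.6,0.2,11],[0,0,0]],
    [255,[0.6,0.2,14],[0,0,0]],
    [255,[0.6,0.2,14],[0,0,0]],
    [255,[0.6,0.2,14],[0,0,0]]
  ]
}}

```text
clock: 18.12
ee_pos: [562.6, -200.1, 188.9]
tool_rot: [3.141, -0.001, 0.21]
force: [-1.1, 0.6, -2.7]
gripper_width: 23.4
grip_force: 50.0
```

```bash
python3 f.py; python3 - <<'E'
from h import *
print(robot.state()['ee_pos'],rel([562.6,-199.9,188.4],down(12)))
E
```

```text
18.125 toolF [-0.991 -0.858  2.708] tau [-0.008  0.051 -0.028] depth 108.70082814881481 lat [-58.253 344.426] w 23.429535789770135 49.99679982662201
[ 562.592 -200.112  188.879] (array([ 0.051, -0.205,  0.479]), array([ 0.   , -0.001,  0.   ]))
```

Call:
{"method": "drive_tool", "body": {
  "commands": [
    [255,[0,0,0.8],[0,0,0]],
    [255,[0,0,0.8],[0,0,0]],
    [170,[0,0,0.8],[0,0,0]],
    [120,[0,0,0.8],[0,0,0]],
    [60,[0,0,0.8],[0,0,0]],
    [0,[0,0,0.8],[0,0,0]],
    [0,[0,0,0.8],[0,0,0]],
    [0,[0,0,0.8],[0,0,0]],
    [0,[0,0,0.8],[0,0,0]],
    [0,[0,0,0.8],[0,0,0]]
  ]
}}

```text
clock: 19.38
ee_pos: [562.6, -200.1, 188.1]
tool_rot: [3.141, -0.001, 0.21]
force: [0.7, 1.0, 0.5]
gripper_width: 93.5
grip_force: 0.0
```

Call:
{"method": "drive_tool", "body": {
  "commands": [
    [0,[0,0,0],[0,0,0]],
    [0,[0,0,0],[0,0,0]],
    [0,[0,0,0],[0,0,0]],
    [0,[0,0,-15],[0,0,0]],
    [0,[0,0,-40],[0,0,0]],
    [0,[0,0,-80],[0,0,0]],
    [0,[0,0,-130],[0,0,0]],
    [0,[-50,0,-140],[0,0,0]],
    [0,[-110,0,-140],[0,0,0]],
    [0,[-150,0,-140],[0,0,0]]
  ]
}}

```text
clock: 20.62
ee_pos: [413.7, -231.8, 329.3]
tool_rot: [3.14, -0.002, 0.209]
force: [0.4, -1.6, 0.5]
gripper_width: 94.3
grip_force: 0.0
```

```bash
python3 f.py; python3 - <<'E'
from h import *
A=robot.snapshot('side');B=robot.snapshot('top')
c=[(A,335,130),(B,370,165)]
o=[cv2.resize(i[y:y+75,x:x+100],(400,300),interpolation=cv2.INTER_CUBIC) for i,x,y in c]
o2=[cv2.resize(i,(400,250)) for i in(A,B)]
cv2.imwrite("pics/z.png",np.vstack([np.hstack(o),np.hstack(o2)]))
E
```

```text
20.625 toolF [ 0.021  1.62  -0.509] tau [ 0.018  0.055 -0.014] depth -31.619010517297056 lat [-209.822  344.926] w 94.26300825736301 0.0
```

View pics/z.png

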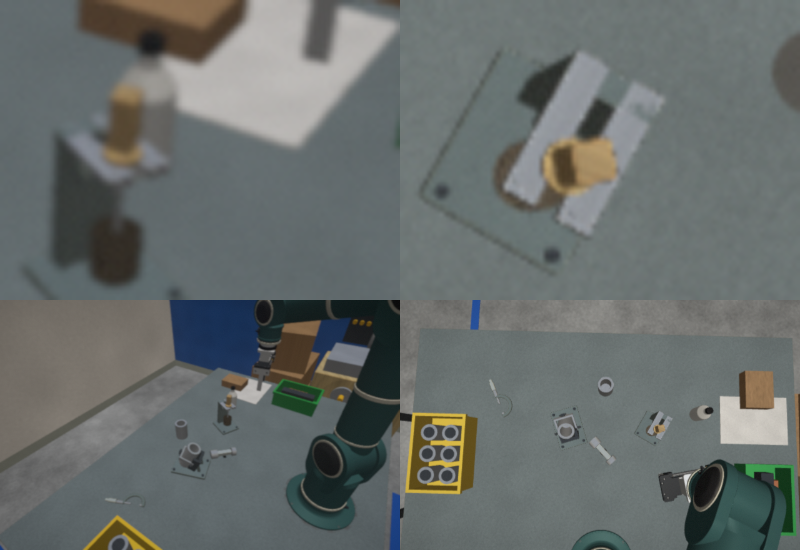

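The brush hangs in the slot as it did at the start, with the handle at (126,120) in the side crop and (590,160) in the top crop. The bystanders look unmoved and the arm is clear.

```bash
python3 -c "
from plant import robot
print(robot.close_job())"
```

```text
the job is handed in; nothing more can be done
None
```

I scrubbed the bore with three full strokes, each pressing the closed end with about 10 N, hung the brush back in its slot as it was, and handed the job in at about 21 s with the other things on the bench apparently unmoved.

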